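Find the stripped cap bolt on a shaft and hold its bearing cap open

TASK

One of the three hinged caps that hold this shaft has a bolt whose thread has stripped: tap the bolt heads gently from above, one after another, until you find the one that sinks under the tap. Then take that cap by the tab at its front, swing it up on its hinge well past 45 degrees and finish still holding the tab, so that the cap stays open and I can get at the thread; it falls shut if you let go. Leave the ratchet and the tape measure where they are.

Things in the scene. Friction and masses are not known exactly. Their poses are not given: they have to be found in the camera images.
- rig: aluminium base plate, 135 x 262 x 12 mm, on four 18 mm rubber feet, fixed to the bench, with a 20 mm steel shaft along its y axis (axis 64 mm above the bench) and a 58 mm toothed pulley on the shaft end at its +y side; origin: under the plate's centre, on the bench (z = 0); x points from the bolts towards the hinges
- block_a: one of three bearing blocks of identical looks, grey, 36 mm wide, side by side on the shaft about 85 mm apart (which of a, b, c is left, middle or right varies); fixed. Origin: under the shaft on the base plate, 30 mm above the bench; x points from the bolt towards the hinge, y along the shaft and the hinge, z up
- hinge_a (a point): middle of the hinge axis of block a's cap: 38 mm behind (+x of the block) and 34 mm above the block's origin; the axis runs along the block's y
- cap_a (a joint): angle of block a's hinged cap (rad): 0 shut, up to 1.20 at its stop if its bolt has let go; the bolt side rises. The cap, tab and bolt together weigh about 0.3 kg and fall shut from any angle when let go. The cap of a sound bolt cannot be lifted
- head_a (a point): hex bolt head of block a, steel, 17 mm across the flats, 8 mm high, on a washer and a short coil spring, in the cap's ear, 40 mm in front (-x) of the shaft; point: centre of its top face, the highest thing near it, about 98 mm above the bench when the cap is shut; moves with the bolt and the cap
- bolt_a (a joint): how far bolt a is pushed into the cap (m): 0 at rest. A sound bolt gives less than 1 mm under a tap; the one with the stripped thread sinks up to 6 mm against its spring (about 2 N to start, 5 N fully down) and comes back up when released. All three look the same
- tab_a (a point): lifting tab at the front of block a's cap: an upright plate 10 mm thick (along y), 22 mm high, standing 51 mm out beyond the 36 mm wide ear; point: its grip centre, 88 mm in front (-x) of the shaft, 127 mm from the hinge axis, 21 mm from the tab's tip and 30 mm from the ear, about 77 mm above the bench when shut; it can be pinched from above with the fingers closing along the block's y and then turns between the pads as the cap swings
- block_b: one of three bearing blocks of identical looks, grey, 36 mm wide, side by side on the shaft about 85 mm apart (which of a, b, c is left, middle or right varies); fixed. Origin: under the shaft on the base plate, 30 mm above the bench; x points from the bolt towards the hinge, y along the shaft and the hinge, z up
- hinge_b (a point): middle of the hinge axis of block b's cap: 38 mm behind (+x of the block) and 34 mm above the block's origin; the axis runs along the block's y
- cap_b (a joint): angle of block b's hinged cap (rad): 0 shut, up to 1.20 at its stop if its bolt has let go; the bolt side rises. The cap, tab and bolt together weigh about 0.3 kg and fall shut from any angle when let go. The cap of a sound bolt cannot be lifted
- head_b (a point): hex bolt head of block b, steel, 17 mm across the flats, 8 mm high, on a washer and a short coil spring, in the cap's ear, 40 mm in front (-x) of the shaft; point: centre of its top face, the highest thing near it, about 98 mm above the bench when the cap is shut; moves with the bolt and the cap
- bolt_b (a joint): how far bolt b is pushed into the cap (m): 0 at rest. A sound bolt gives less than 1 mm under a tap; the one with the stripped thread sinks up to 6 mm against its spring (about 2 N to start, 5 N fully down) and comes back up when released. All three look the same
- tab_b (a point): lifting tab at the front of block b's cap: an upright plate 10 mm thick (along y), 22 mm high, standing 51 mm out beyond the 36 mm wide ear; point: its grip centre, 88 mm in front (-x) of the shaft, 127 mm from the hinge axis, 21 mm from the tab's tip and 30 mm from the ear, about 77 mm above the bench when shut; it can be pinched from above with the fingers closing along the block's y and then turns between the pads as the cap swings
- block_c: one of three bearing blocks of identical looks, grey, 36 mm wide, side by side on the shaft about 85 mm apart (which of a, b, c is left, middle or right varies); fixed. Origin: under the shaft on the base plate, 30 mm above the bench; x points from the bolt towards the hinge, y along the shaft and the hinge, z up
- hinge_c (a point): middle of the hinge axis of block c's cap: 38 mm behind (+x of the block) and 34 mm above the block's origin; the axis runs along the block's y
- cap_c (a joint): angle of block c's hinged cap (rad): 0 shut, up to 1.20 at its stop if its bolt has let go; the bolt side rises. The cap, tab and bolt together weigh about 0.3 kg and fall shut from any angle when let go. The cap of a sound bolt cannot be lifted
- head_c (a point): hex bolt head of block c, steel, 17 mm across the flats, 8 mm high, on a washer and a short coil spring, in the cap's ear, 40 mm in front (-x) of the shaft; point: centre of its top face, the highest thing near it, about 98 mm above the bench when the cap is shut; moves with the bolt and the cap
- bolt_c (a joint): how far bolt c is pushed into the cap (m): 0 at rest. A sound bolt gives less than 1 mm under a tap; the one with the stripped thread sinks up to 6 mm against its spring (about 2 N to start, 5 N fully down) and comes back up when released. All three look the same
- tab_c (a point): lifting tab at the front of block c's cap: an upright plate 10 mm thick (along y), 22 mm high, standing 51 mm out beyond the 36 mm wide ear; point: its grip centre, 88 mm in front (-x) of the shaft, 127 mm from the hinge axis, 21 mm from the tab's tip and 30 mm from the ear, about 77 mm above the bench when shut; it can be pinched from above with the fingers closing along the block's y and then turns between the pads as the cap swings
- ratchet_mid (a point): bystander: socket ratchet with black handle, 33 x 196 x 24 mm, lying in front of the blocks to the right; point: its middle, 10 mm up
- tape_measure_mid (a point): bystander: yellow tape measure, 43 x 86 x 66 mm, standing beyond the pulley end; point: its middle, 33 mm up

How it is judged:
By the outcome, as a careful person would: the job done as asked, in the order asked, and still so for the second after the job is handed in, while the arm keeps its last pose, push and grip.
It also fails if it takes over 48 s, if anything falls off the work surface, if the arm or the gripper's body presses on something with over 40 N, if the wrist force passes 120 N, or if a joint passes its speed limit or range.

ROBOT

A 7-joint arm with a two-finger parallel gripper is mounted at the origin on a cart in front of the work surface, level with it; the furniture and walls round the work are solid. World frame = base frame: x ahead of the robot, y to its left, z up, the work surface at z = 0. Lengths are in m, angles in rad, forces in N, time in s.
With the tool pointing down it reaches from about 0.4 to 0.925 m from the base axis. Payload 4.1 kg.
Tool frame: the origin (TCP) lies between the finger pads; the fingertips stand 22 mm ahead of it and the grasp point (between the pads) lies 3 mm ahead of it; y points along the fingers, x is the direction in which the jaws open and shut, and the axes are right-handed (so a half turn about y gives the same grasp; the last joint's range is limited). The gripper opens to 85 mm and grips with 20 to 120 N. Pads are 22 mm wide; open, the fingers measure 114 mm over their backs; the gripper's body (76 mm by 85 mm) begins 54 mm behind the grasp point. The pads swing forward as they close: fully open they stand 13 mm farther back than shut.
Start: joints at [1.233, 0.398, 0.045, 1.537, -0.019, 1.207, -0.051], TCP at [0.154, -0.632, 0.253] pointing down, gripper open.
Joint ranges: [-2.82, 2.82], [-0.49, 2.23], [-1.37, 1.46], [0, 2.46], [-1.36, 4.5], [0.23, 2], [-2.94, 2.94]. Speed limits (rad/s): [2.57, 2.57, 3.14, 3.14, 3.14, 3.14, 3.14].

INTERFACE

Orientations are given as a unit quaternion [w, x, y, z].
In Python, from cell import env gives the robot as it stands.
- The arm moves only by the tool step_arm, never from a script. Its argument "deltas" is a list of rows, each an object of numbers: "x", "y", "z": the shift along the tool's x, y, z in mm; "wx", "wy", "wz": the turn, a rotation vector about the tool's x, y, z in degrees. In form: [{"x": .., "y": .., "z": .., "wx": .., "wy": .., "wz": ..}, ...]. A call has 1 to 8 rows; each row shifts and turns the commanded pose from where the row before left it, along the tool's axes as they then stand; what a row does not reach is not made up. A row lasts 1/10 s, in which the tool goes at most 50 mm and 8.59 degrees, less where a joint would pass 70% of its speed; a pose out of reach is approached as far as the arm can. A call is refused whole if a number of a shift passes 50 or a number of a turn 8.59, either way. A call with a gripper value outside its range is refused whole. "fingers" is the opening, from 0 (shut) to 1 (fully open), set as the call begins (left out, the last holds). The fingers move at their own pace and stop on an object; the grip force is fixed at half the most. Time passes only in rows, so rows that do not move let the fingers close. It gives the time, the measured TCP pose, the force and the opening at its end, in the units of the state.
- env.get_state(): the state, without advancing time (a new reading comes with each control period).
- env.camera(name): name is "scene" or "top" or "wrist"; returns a dict with "image" (480x640x3 uint8, red, green, blue), "vfov" (degrees; the focal length in pixels is half the picture's height over the tangent of half this angle, whatever the lens; pixels are square), "cx", "cy" (the principal point, pixels), "D" ([k1, k2, p1, p2, k3] as OpenCV has them; the pictures are not rectified), "world_to_cam" (4x4, takes a point from world to camera coordinates). Camera axes: x right, y down, z forward; pixel columns grow to the right and rows downward; lengths in m; the calibration is good to about 2 mm. A picture is of the moment at which its call begins. There is no depth.
- env.job_done(): hands the job in, once; it reports no verdict.
Trained networks look in a picture, given as the dict that the camera call returned (one of the last four; its "shot" number tells which), for a name from the list of things; names that differ only in an ending like _2 or _b are one class to them, and where a whole thing is asked for, a point or a joint stands for the part that bears it (a point fixed in the world has none). Each returns a list of dicts, best first, with "p" (0 to 1); they miss things now and then, are a little off and sometimes report something else, mostly with a low value. They report only what shows in the picture. A call takes as long as a camera call.
- env.regions_of(picture, name): "pixels" (480x640 bool, what is visible of it) and "rect" ([left, top, right, bottom] in pixels, round what is visible of it).
- env.pinpoint(picture, name): "xy" ([column, row] in pixels: a listed point, or the origin of a listed thing).
The state is a dict: "time": time; "joint_positions": joint angles; "qvel": joint speeds; "effort": joint torques, N m; "tcp_pos": TCP position; "orientation": TCP orientation; "contact_force": force on the tool from outside, world axes, zero at the start; "torque": the same for the moment, N m; "opening": finger opening in m.
Only numpy, scipy, OpenCV 4.12 (cv2) and the standard library are available. Lean on these libraries where they do the work, as an engineer would, in place of code of your own. Each camera call takes 0.05 s, during which the arm holds its last target.

## Working session

There is one attempt and no reset: what is moved stays moved. The work goes in short steps, Python scripts to look and compute and a tool call to move; the robot and the scene stay as the last step left them, time stands still between calls to the robot, and variables do not carry over. Pictures are saved under pics/ and viewed, and the job is handed in when it is done.

Besides the shell and the picture viewer there is one more tool, called as a command line: name --argument value ..., lists and objects as JSON in quotes. step_arm: Moves the arm, as the interface text tells. Its arguments: {"type":"object","properties":{"deltas":{"type":"array"},"fingers":{"type":"number"}},"required":["deltas"]}

```bash
mkdir -p pics
cat > h.py <<'E'
import numpy as np, cv2
from cell import env
def K(c):
    f=240/np.tan(np.radians(c['vfov'])/2); return np.array([[f,0,c['cx']],[0,f,c['cy']],[0,0,1.]])
def ray(c,xy):
    u=cv2.undistortPoints(np.array([[xy]],float),K(c),np.array(c['D'],float))[0,0]
    T=np.array(c['world_to_cam']);R=T[:3,:3];t=T[:3,3]
    return -R.T@t, R.T@np.array([u[0],u[1],1.])
def onz(c,xy,z):
    o,d=ray(c,xy); return o+d*(z-o[2])/d[2]
def proj(c,p):
    T=np.array(c['world_to_cam']);r,_=cv2.Rodrigues(T[:3,:3])
    return cv2.projectPoints(np.array(p,float).reshape(-1,3),r,T[:3,3],K(c),np.array(c['D'],float))[0][:,0]
def save(c,n): cv2.imwrite('pics/'+n,c['image'][:,:,::-1])
E
python3 - <<'E'
from h import *
s=env.get_state();print(s)
for n in ['scene','top']:
    c=env.camera(n);save(c,n+'0.png')
    print(n,np.round(ray(c,(320,240))[0],3))
    for k,z in [('head_a',.098),('tab_a',.077),('hinge_a',.064),('block_a',.03),('ratchet_mid',.01),('tape_measure_mid',.033),('rig',0)]:
        for d in env.pinpoint(c,k)[:4]: print(k,round(d['p'],2),np.round(d['xy'],1),np.round(onz(c,d['xy'],z),4))
E
```

```text
{'time': 0.0, 'joint_positions': array([ 1.23303515,  0.39918821,  0.04507019,  1.5378846 , -0.01868999,
        1.20691171, -0.05066475]), 'qvel': array([-0.00120798, -0.00105358, -0.00109806,  0.00064833,  0.00125845,
        0.00021521, -0.00156904]), 'effort': array([-1.34990905e-04, -4.75126898e+01,  1.36448164e+00, -2.54223168e+01,
        1.13433291e-02,  9.26084700e-03,  1.12537145e-05]), 'tcp_pos': array([ 0.15358255, -0.63098018,  0.25226458]), 'orientation': array([ 0.5564    , -0.55563055,  0.43744058, -0.43627912]), 'contact_force': array([-0.36087872,  0.53103854,  0.28054099]), 'torque': array([ 0.06629427, -0.00665885, -0.02917125]), 'opening': 0.08517667504238428}
scene [0.125 0.409 0.609]
head_a 0.54 [321.9 241.8] [ 0.5872 -0.2018  0.098 ]
tab_a 0.91 [333.2 260.9] [ 0.5497 -0.1891  0.077 ]
tab_a 0.82 [372.1 246.3] [ 0.5194 -0.2777  0.077 ]
tab_a 0.69 [295.7 277.9] [ 0.5707 -0.1046  0.077 ]
hinge_a 0.79 [266.7 250.7] [ 0.6831 -0.1471  0.064 ]
hinge_a 0.6 [301.3 239.2] [ 0.6567 -0.2228  0.064 ]
hinge_a 0.57 [334.  224.9] [ 0.6383 -0.3114  0.064 ]
block_a 0.96 [344.8 2
[... 586 characters left out ...]
.1214  0.098 ]
tab_a 0.8 [251.1 258. ] [ 0.5732 -0.1103  0.077 ]
tab_a 0.77 [336.8 290.7] [ 0.516  -0.2726  0.077 ]
tab_a 0.63 [293.1 274. ] [ 0.5453 -0.19    0.077 ]
tab_a 0.32 [355.3 253.4] [ 0.5868 -0.3062  0.077 ]
hinge_a 0.84 [276.4 197. ] [ 0.6931 -0.1533  0.064 ]
hinge_a 0.78 [316.4 211.9] [ 0.666  -0.2313  0.064 ]
hinge_a 0.78 [359.4 231.7] [ 0.6298 -0.3149  0.064 ]
block_a 0.86 [270.4 216.1] [ 0.6605 -0.1406  0.03  ]
block_a 0.75 [351.5 249.8] [ 0.5972 -0.3034  0.03  ]
block_a 0.73 [309.7 235.3] [ 0.624  -0.2198  0.03  ]
ratchet_mid 0.82 [404. 327.] [ 0.4456 -0.4141  0.01  ]
tape_measure_mid 0.62 [238.9 153.5] [ 0.7863 -0.0725  0.033 ]
rig 0.6 [307.9 236. ] [ 0.6257 -0.2164  0.    ]
```

View pics/scene0.png

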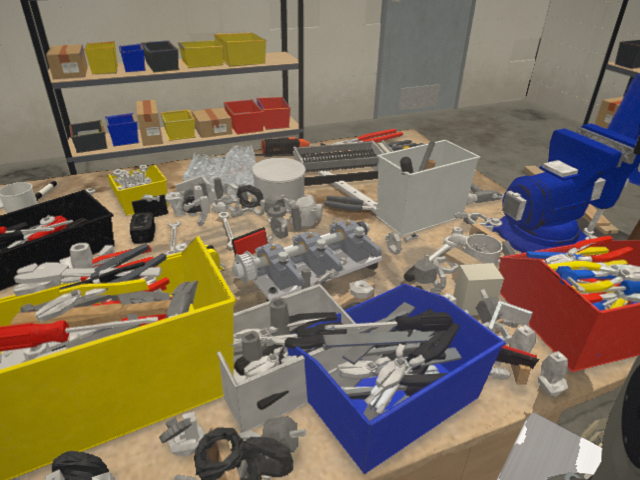

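View pics/top0.png

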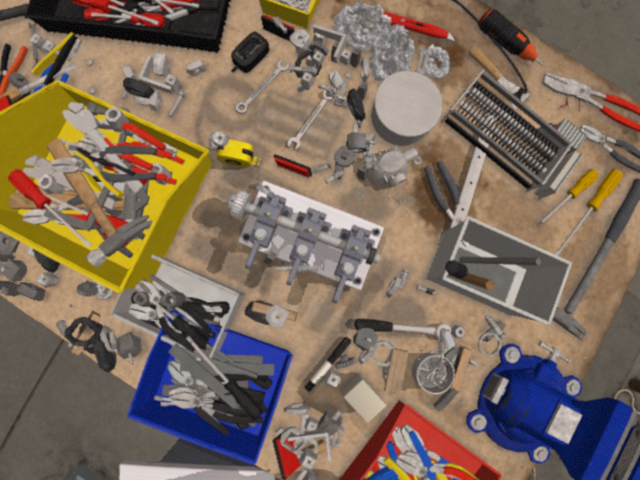

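The rig lies mid-table at around (310,240) in the top view, with the pulley at its left end, the bolts and tabs on the near side and the ratchet at around (404,327). The surrounding bins are tall. Next I fit the block poses.

```bash
cat > fit.py <<'E'
from h import *
from scipy.optimize import least_squares
cs=[env.camera('scene'),env.camera('top')]
off={'head_a':(-.04,0,.098),'tab_a':(-.088,0,.077),'hinge_a':(.038,0,.064),'block_a':(0,0,.03)}
obs=[]
init=np.array([[.6605,-.1406],[.628,-.2198],[.598,-.301]])
def pts(p,k):
    c,s=np.cos(p[6]),np.sin(p[6]); o=off[k]
    return np.array([[p[2*i]+c*o[0],p[2*i+1]+s*o[0],o[2]] for i in range(3)])
p0=np.r_[init.ravel(),-.345]
for c in cs:
    for k in off:
        q=proj(c,pts(p0,k))
        for d in env.pinpoint(c,k):
            e=np.linalg.norm(q-d['xy'],axis=1);i=e.argmin()
            if e[i]<9 and d['p']>.4: obs.append((c,k,i,np.array(d['xy'])))
def res(p): return np.concatenate([proj(c,pts(p,k)[i])[0]-xy for c,k,i,xy in obs])
r=least_squares(res,p0,loss='soft_l1')
print(len(obs),np.round(r.x,4));print(np.round(res(r.x).reshape(-1,2),1).tolist())
for k in off: print(k,np.round(pts(r.x,k),4).tolist())
np.save('fit.npy',r.x)
img=cs[1]['image'][:,:,::-1].copy()
big=cv2.resize(img[170:320,210:410],None,fx=4,fy=4,interpolation=cv2.INTER_CUBIC)
for k,col in zip(off,[(0,0,255),(0,255,0),(255,0,0),(0,255,255)]):
    for q in proj(cs[1],pts(r.x,k)): cv2.circle(big,(int((q[0]-210)*4),int((q[1]-170)*4)),4,col,-1)
cv2.imwrite('pics/fit0.png',big)
E
python3 fit.py
```

```text
22 [ 0.6561 -0.1394  0.6277 -0.2176  0.5918 -0.3006 -0.3526]
[[-0.2, 2.2], [-0.1, 2.4], [-1.9, -1.8], [2.6, -1.4], [0.5, 1.2], [-1.8, 2.9], [0.7, -0.7], [-1.8, 0.0], [0.6, -0.1], [3.2, 1.9], [3.3, 2.2], [1.5, -3.0], [2.2, -0.9], [-3.3, 0.4], [-0.9, -0.3], [0.4, 1.9], [-0.1, 0.6], [-0.2, -4.6], [1.9, -0.9], [-0.1, 1.1], [-5.8, -0.2], [-0.6, -0.8]]
head_a [[0.6185, -0.1256, 0.098], [0.5901, -0.2038, 0.098], [0.5543, -0.2868, 0.098]]
tab_a [[0.5735, -0.109, 0.077], [0.5451, -0.1872, 0.077], [0.5093, -0.2702, 0.077]]
hinge_a [[0.6917, -0.1525, 0.064], [0.6633, -0.2307, 0.064], [0.6275, -0.3137, 0.064]]
block_a [[0.6561, -0.1394, 0.03], [0.6277, -0.2176, 0.03], [0.5918, -0.3006, 0.03]]
```

View pics/fit0.png

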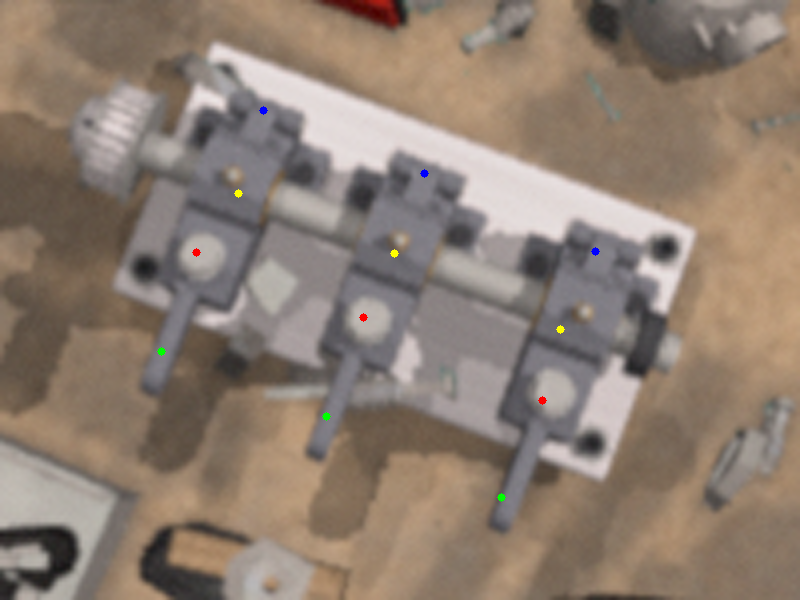

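Run:
```python
from h import *
from scipy.spatial.transform import Rotation as Ro
s=env.get_state();w=s['orientation'];R=Ro.from_quat(np.r_[w[1:],w[0]]).as_matrix();print(s['time'],np.round(R,3))
c=env.camera('top')
f=lambda u,v:(210+(u+.5)/4-.5,170+(v+.5)/4-.5)
for n,p in dict(l=(203,256),m=(367,318),r=(550,392)).items(): print('head',n,np.round(onz(c,f(*p),.098),4))
for n,p in dict(l=(162,352),m=(326,418),r=(508,493)).items(): print('tab top edge',n,np.round(onz(c,f(*p),.088),4))
for n,p in dict(l=(154,387),m=(316,455),r=(499,528)).items(): print('tip',n,np.round(onz(c,f(*p),.082),4))
c=env.camera('wrist');save(c,'w0.png')
```

```text
1.3 [[ 0.237  0.     0.972]
 [-0.972 -0.     0.237]
 [ 0.    -1.    -0.   ]]
head l [ 0.6174 -0.1281  0.098 ]
head m [ 0.5907 -0.2045  0.098 ]
head r [ 0.5587 -0.2894  0.098 ]
tab top edge l [ 0.5732 -0.1097  0.088 ]
tab top edge m [ 0.5446 -0.1866  0.088 ]
tab top edge r [ 0.512  -0.2716  0.088 ]
tip l [ 0.5572 -0.1059  0.082 ]
tip m [ 0.5275 -0.1823  0.082 ]
tip r [ 0.4957 -0.2681  0.082 ]
```

View pics/w0.png

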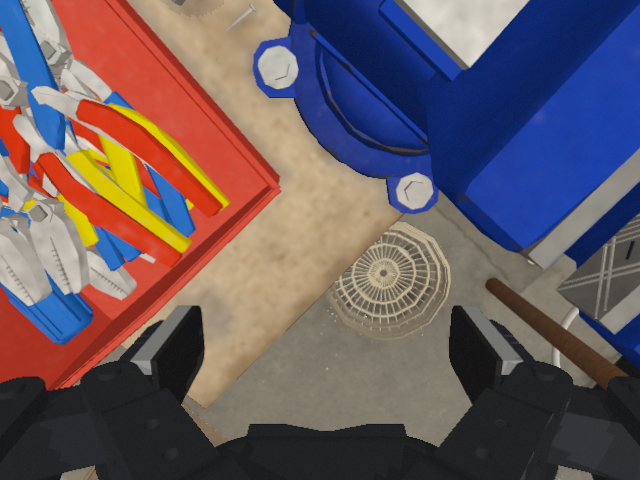

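Tool y points down along the fingers. I rise and turn first, then traverse.

step_arm --deltas '[{"y": -40, "wy": 8.5}, {"y": -40, "wy": 8.5}, {"y": -40, "wy": 8.5}, {"y": -40, "wy": 8.4}]' --fingers 0

```text
validation failed for argument at $.de...
```

step_arm --deltas '[{"x": -23, "z": 9}, {"x": -46, "z": 17}, {"x": -46, "z": 17}, {"x": -46, "z": 17}, {"x": -46, "z": 17}, {"x": -46, "z": 17}, {"x": -46, "z": 17}]'

```text
validation failed for argument at $.de...
```

step_arm --deltas '[{"x": 0, "y": -40, "z": 0, "wx": 0, "wy": 8.5, "wz": 0}, {"x": 0, "y": -40, "z": 0, "wx": 0, "wy": 8.5, "wz": 0}, {"x": 0, "y": -40, "z": 0, "wx": 0, "wy": 8.5, "wz": 0}, {"x": 0, "y": -40, "z": 0, "wx": 0, "wy": 8.4, "wz": 0}]' --fingers 0

```text
time: 1.8
tcp_pos: [0.1537, -0.6313, 0.4151]
orientation: [-0.403, 0.403, -0.581, 0.581]
contact_force: [-0.6, -0.8, -0.1]
opening: 0.0284
```

step_arm --deltas '[{"x": -23, "y": 0, "z": 9, "wx": 0, "wy": 0, "wz": 0}, {"x": -46, "y": 0, "z": 17, "wx": 0, "wy": 0, "wz": 0}, {"x": -46, "y": 0, "z": 17, "wx": 0, "wy": 0, "wz": 0}, {"x": -46, "y": 0, "z": 17, "wx": 0, "wy": 0, "wz": 0}, {"x": -46, "y": 0, "z": 17, "wx": 0, "wy": 0, "wz": 0}, {"x": -46, "y": 0, "z": 17, "wx": 0, "wy": 0, "wz": 0}, {"x": -46, "y": 0, "z": 17, "wx": 0, "wy": 0, "wz": 0}, {"x": -46, "y": 0, "z": 17, "wx": 0, "wy": 0, "wz": 0}]'

```text
time: 2.6
tcp_pos: [0.394, -0.3503, 0.4137]
orientation: [-0.404, 0.404, -0.58, 0.58]
contact_force: [1.4, -0.8, -0.1]
opening: -0.0002
```

step_arm --deltas '[{"x": -46, "y": 0, "z": 17, "wx": 0, "wy": 0, "wz": 0}, {"x": -46, "y": 0, "z": 17, "wx": 0, "wy": 0, "wz": 0}, {"x": -46, "y": 0, "z": 17, "wx": 0, "wy": 0, "wz": 0}, {"x": -46, "y": 0, "z": 17, "wx": 0, "wy": 0, "wz": 0}, {"x": -20, "y": 20, "z": 10, "wx": 0, "wy": 0, "wz": 0}, {"x": 0, "y": 40, "z": 0, "wx": 0, "wy": 0, "wz": 0}, {"x": 0, "y": 40, "z": 0, "wx": 0, "wy": 0, "wz": 0}, {"x": 0, "y": 0, "z": 0, "wx": 0, "wy": 0, "wz": 0}]'

```text
time: 3.4
tcp_pos: [0.5333, -0.1866, 0.3075]
orientation: [0.402, -0.407, 0.583, -0.577]
contact_force: [-1.0, 0.0, -0.8]
opening: 0.0
```

Run:
```python
from h import *
s=env.get_state();print(s['time'],s['tcp_pos'],s['joint_positions'],s['opening'],s['contact_force'])
c=env.camera('wrist');save(c,'w1.png');print(np.round(ray(c,(320,240)),3))
```

```text
3.4 [ 0.53332647 -0.18659654  0.30753666] [ 0.46526907  0.22371791 -0.24456076  1.65473052  0.05550361  1.28201098
 -1.7128877 ] 2.0677235922514623e-05 [-0.97724023  0.04112663 -0.75997007]
[[ 0.598 -0.21   0.427]
 [-0.251  0.109 -0.962]]
```

View pics/w1.png

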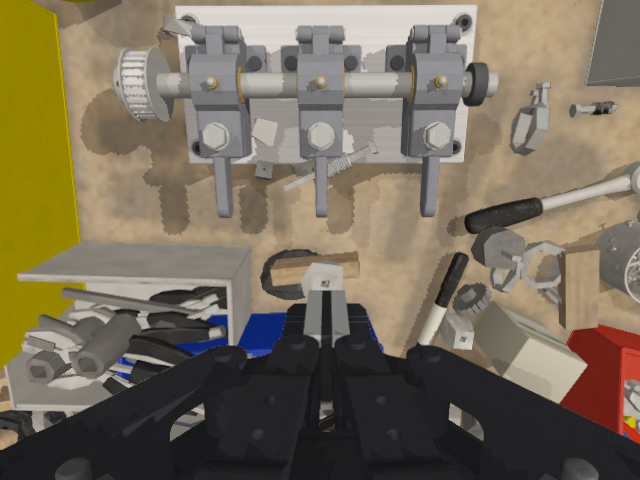

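The wrist view is square to the rig. The heads are at (215,136), (320,136) and (437,136), and the tab tips at (224,213), (321,213) and (428,213).

Run:
```python
from h import *
from scipy.spatial.transform import Rotation as Ro
s=env.get_state();w=s['orientation'];R=Ro.from_quat(np.r_[w[1:],w[0]]).as_matrix();print(np.round(R,3))
c=env.camera('wrist')
def sh(n,P): print(n,np.round(P,4),'tool(mm)',np.round(1000*R.T@(P-s['tcp_pos']),1))
for d in env.pinpoint(c,'head_a'): print(d)
for d in env.pinpoint(c,'tab_a'): print(d)
for n,p in dict(l=(215,135),m=(320,136),r=(437,135)).items(): sh('head'+n,onz(c,p,.098))
for n,p in dict(l=(222,190),m=(321,190),r=(430,190)).items(): sh('tabtop'+n,onz(c,p,.088))
for n,p in dict(l=(224,215),m=(321,215),r=(428,215)).items(): sh('tip'+n,onz(c,p,.080))
```

```text
[[-0.346 -0.005  0.938]
 [-0.938  0.001 -0.346]
 [ 0.    -1.    -0.006]]
{'xy': [437.3, 137.5], 'p': 0.95}
{'xy': [320.2, 140.4], 'p': 0.88}
{'xy': [212.1, 140.6], 'p': 0.64}
{'xy': [222.9, 200.1], 'p': 0.81}
{'xy': [426.5, 197.8], 'p': 0.79}
{'xy': [317.4, 196.0], 'p': 0.77}
headl [ 0.6229 -0.1266  0.098 ] tool(mm) [-87.4 212.9  62.4]
headm [ 0.5938 -0.2034  0.098 ] tool(mm) [ -5.2 212.9  61.7]
headr [ 0.5628 -0.2896  0.098 ] tool(mm) [ 86.3 213.   62.4]
tabtopl [ 0.581 -0.111  0.088] tool(mm) [-87.5 223.1  17.8]
tabtopm [ 0.5524 -0.1887  0.088 ] tool(mm) [ -4.7 223.2  17.8]
tabtopr [ 0.5209 -0.2742  0.088 ] tool(mm) [ 86.4 223.2  17.8]
tipl [ 0.56   -0.1014  0.08  ] tool(mm) [-89.3 231.2  -5.2]
tipm [ 0.5309 -0.1806  0.08  ] tool(mm) [ -4.9 231.3  -5.2]
tipr [ 0.4987 -0.2679  0.08  ] tool(mm) [ 88.1 231.3  -5.2]
```

step_arm --deltas '[{"x": -2, "y": 20, "z": 30, "wx": 0, "wy": 0, "wz": 0}, {"x": -2, "y": 40, "z": 31, "wx": 0, "wy": 0, "wz": 0}, {"x": 0, "y": 45, "z": 0, "wx": 0, "wy": 0, "wz": 0}, {"x": 0, "y": 45, "z": 0, "wx": 0, "wy": 0, "wz": 0}, {"x": 0, "y": 22, "z": 0, "wx": 0, "wy": 0, "wz": 0}, {"x": 0, "y": 0, "z": 0, "wx": 0, "wy": 0, "wz": 0}, {"x": 0, "y": 0, "z": 0, "wx": 0, "wy": 0, "wz": 0}]'

```text
time: 4.3
tcp_pos: [0.5969, -0.2055, 0.1442]
orientation: [-0.405, 0.403, -0.579, 0.581]
contact_force: [0.0, -0.3, -0.2]
opening: 0.0001
```

Run:
```python
from h import *
s=env.get_state();print(s['time'],s['tcp_pos'],s['opening'],s['contact_force'])
c=env.camera('wrist');save(c,'w2.png')
```

```text
4.3 [ 0.59685538 -0.20547918  0.1442318 ] 0.00013307675306206118 [ 0.02654272 -0.29711505 -0.15214342]
```

View pics/w2.png

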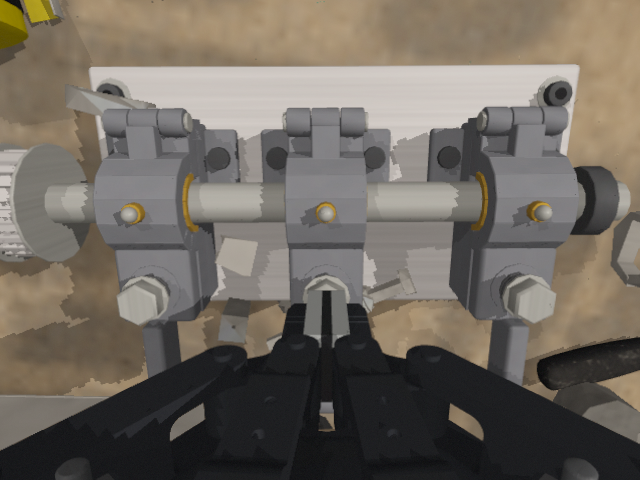

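Run:
```python
from h import *
from scipy.spatial.transform import Rotation as Ro
s=env.get_state();w=s['orientation'];R=Ro.from_quat(np.r_[w[1:],w[0]]).as_matrix();print(np.round(R,3),s['tcp_pos'])
c=env.camera('wrist')
def sh(n,P): print(n,np.round(P,4),'tool(mm)',np.round(1000*R.T@(P-s['tcp_pos']),1))
for n,p in dict(l=(139,300),r=(532,299)).items(): sh('head'+n,onz(c,p,.098))
print(proj(c,s['tcp_pos']+R@[0,.022,0]),proj(c,s['tcp_pos']+R@[0,.046,0]))
```

```text
[[-0.346  0.005  0.938]
 [-0.938 -0.002 -0.346]
 [-0.    -1.     0.006]] [ 0.59733135 -0.20555131  0.14501591]
headl [ 0.6212 -0.1269  0.098 ] tool(mm) [-82.1  47.   -5.1]
headr [ 0.5624 -0.2881  0.098 ] tool(mm) [89.6 47.  -4.5]
[[326.59470272 314.13290035]] [[326.61011014 289.9920974 ]]
```

step_arm --deltas '[{"x": 0, "y": 8, "z": -4, "wx": 0, "wy": 0, "wz": 0}, {"x": 0, "y": 7, "z": 0, "wx": 0, "wy": 0, "wz": 0}, {"x": 0, "y": 0, "z": 0, "wx": 0, "wy": 0, "wz": 0}]'

```text
time: 4.7
tcp_pos: [0.5903, -0.2032, 0.126]
orientation: [0.404, -0.405, 0.58, -0.58]
contact_force: [-0.2, 0.1, -0.9]
opening: -0.0003
```

step_arm --deltas '[{"x": 0, "y": 3, "z": 0, "wx": 0, "wy": 0, "wz": 0}, {"x": 0, "y": 3, "z": 0, "wx": 0, "wy": 0, "wz": 0}]'

```text
time: 4.9
tcp_pos: [0.5915, -0.2034, 0.1208]
orientation: [-0.405, 0.404, -0.58, 0.58]
contact_force: [-0.8, -0.7, 0.2]
opening: 0.0003
```

step_arm --deltas '[{"x": 0, "y": 1.5, "z": 0, "wx": 0, "wy": 0, "wz": 0}, {"x": 0, "y": 0, "z": 0, "wx": 0, "wy": 0, "wz": 0}]'

```text
time: 5.1
tcp_pos: [0.5914, -0.2035, 0.1199]
orientation: [-0.404, 0.405, -0.58, 0.58]
contact_force: [-1.1, 0.6, 3.9]
opening: -0.0002
```

step_arm --deltas '[{"x": 0, "y": 1, "z": 0, "wx": 0, "wy": 0, "wz": 0}, {"x": 0, "y": 0, "z": 0, "wx": 0, "wy": 0, "wz": 0}]'

```text
time: 5.3
tcp_pos: [0.5915, -0.2034, 0.1198]
orientation: [-0.404, 0.404, -0.58, 0.58]
contact_force: [-3.3, 1.1, 9.5]
opening: -0.0006
```

step_arm --deltas '[{"x": 0, "y": 1, "z": 0, "wx": 0, "wy": 0, "wz": 0}, {"x": 0, "y": 0, "z": 0, "wx": 0, "wy": 0, "wz": 0}]'

```text
time: 5.5
tcp_pos: [0.5915, -0.2034, 0.1197]
orientation: [-0.404, 0.404, -0.58, 0.58]
contact_force: [-4.6, 0.8, 13.4]
opening: 0.0
```

The middle bolt is sound: 13 N and no sink. Now the right one.

step_arm --deltas '[{"x": 0, "y": -15, "z": 0, "wx": 0, "wy": 0, "wz": 0}, {"x": 20, "y": -12, "z": 0, "wx": 0, "wy": 0, "wz": 0}, {"x": 40, "y": 0, "z": 0, "wx": 0, "wy": 0, "wz": 0}, {"x": 30, "y": 10, "z": 0, "wx": 0, "wy": 0, "wz": 0}, {"x": 0, "y": 8, "z": 0, "wx": 0, "wy": 0, "wz": 0}, {"x": 0, "y": 0, "z": 0, "wx": 0, "wy": 0, "wz": 0}]'

```text
time: 6.1
tcp_pos: [0.559, -0.2884, 0.1252]
orientation: [0.403, -0.404, 0.581, -0.58]
contact_force: [-0.4, 0.5, -1.3]
opening: 0.0
```

step_arm --deltas '[{"x": 0, "y": 2, "z": 0, "wx": 0, "wy": 0, "wz": 0}, {"x": 0, "y": 1.5, "z": 0, "wx": 0, "wy": 0, "wz": 0}]'

```text
time: 6.3
tcp_pos: [0.5613, -0.2862, 0.1231]
orientation: [-0.406, 0.405, -0.579, 0.58]
contact_force: [0.2, 0.2, -0.7]
opening: -0.0001
```

step_arm --deltas '[{"x": 0, "y": 1.5, "z": 0, "wx": 0, "wy": 0, "wz": 0}, {"x": 0, "y": 0, "z": 0, "wx": 0, "wy": 0, "wz": 0}]'

```text
time: 6.5
tcp_pos: [0.5605, -0.2871, 0.1213]
orientation: [0.405, -0.405, 0.58, -0.58]
contact_force: [0.1, -1.1, 0.4]
opening: 0.0001
```

step_arm --deltas '[{"x": 0, "y": 1.5, "z": 0, "wx": 0, "wy": 0, "wz": 0}, {"x": 0, "y": 0, "z": 0, "wx": 0, "wy": 0, "wz": 0}]'

```text
time: 6.7
tcp_pos: [0.5606, -0.2875, 0.1201]
orientation: [-0.405, 0.404, -0.58, 0.58]
contact_force: [0.4, -0.0, 1.7]
opening: 0.0001
```

step_arm --deltas '[{"x": 0, "y": 1.5, "z": 0, "wx": 0, "wy": 0, "wz": 0}, {"x": 0, "y": 0, "z": 0, "wx": 0, "wy": 0, "wz": 0}]'

```text
time: 6.9
tcp_pos: [0.5606, -0.2876, 0.1185]
orientation: [-0.405, 0.404, -0.58, 0.58]
contact_force: [0.4, 0.4, 2.4]
opening: 0.0
```

step_arm --deltas '[{"x": 0, "y": 1, "z": 0, "wx": 0, "wy": 0, "wz": 0}, {"x": 0, "y": 0, "z": 0, "wx": 0, "wy": 0, "wz": 0}]'

```text
time: 7.1
tcp_pos: [0.5606, -0.2876, 0.1175]
orientation: [-0.405, 0.404, -0.58, 0.58]
contact_force: [1.1, 1.3, 1.9]
opening: -0.0002
```

step_arm --deltas '[{"x": 0, "y": 2, "z": 0, "wx": 0, "wy": 0, "wz": 0}, {"x": 0, "y": 0, "z": 0, "wx": 0, "wy": 0, "wz": 0}]'

```text
time: 7.3
tcp_pos: [0.5606, -0.2876, 0.1154]
orientation: [-0.405, 0.404, -0.58, 0.58]
contact_force: [1.8, 0.5, 3.5]
opening: 0.0001
```

The right bolt sinks about 4.6 mm at 3.5 N, so it is the stripped one. I lift off, move over its tab and open part way.

step_arm --deltas '[{"x": 0, "y": -30, "z": 0, "wx": 0, "wy": 0, "wz": 0}, {"x": 0, "y": -30, "z": 0, "wx": 0, "wy": 0, "wz": 0}, {"x": 0, "y": 0, "z": -24, "wx": 0, "wy": 0, "wz": 0}, {"x": 0, "y": 0, "z": -24, "wx": 0, "wy": 0, "wz": 0}, {"x": 0, "y": 0, "z": 0, "wx": 0, "wy": 0, "wz": 0}, {"x": 0, "y": 0, "z": 0, "wx": 0, "wy": 0, "wz": 0}, {"x": 0, "y": 0, "z": 0, "wx": 0, "wy": 0, "wz": 0}]' --fingers 0.5

```text
time: 8.0
tcp_pos: [0.5155, -0.2718, 0.1751]
orientation: [-0.404, 0.404, -0.58, 0.58]
contact_force: [-0.1, 0.5, 0.8]
opening: 0.0424
```

```bash
cat > look.py <<'E'
from h import *
import sys
from scipy.spatial.transform import Rotation as Ro
s=env.get_state();w=s['orientation'];R=Ro.from_quat(np.r_[w[1:],w[0]]).as_matrix();print(s['time'],s['tcp_pos'],s['opening'],np.round(s['contact_force'],1),np.round(R,3).tolist())
for n in sys.argv[2:]:
    c=env.camera(n);save(c,n+sys.argv[1]+'.png')
    P=s['tcp_pos']+R@[0,.003,0]; print(n,'grasp pt px',proj(c,P))
    if n=='wrist':
        for k,z in [('head_a',.098),('tab_a',.077)]:
            for d in env.pinpoint(c,k):
                Q=onz(c,d['xy'],z); print(k,round(d['p'],2),d['xy'],np.round(Q,4),np.round(1000*R.T@(Q-s['tcp_pos']),1))
E
python3 look.py 3 wrist
```

```text
8.0 [ 0.51553032 -0.2717847   0.17509486] 0.04242531431774204 [-0.1  0.5  0.8] [[-0.346, 0.0, 0.938], [-0.938, -0.0, -0.346], [0.0, -1.0, 0.0]]
wrist grasp pt px [[326.55207758 339.1062416 ]]
head_a 0.87 [328.8, 170.2] [ 0.5605 -0.2895  0.098 ] [ 1.  77.1 48.3]
head_a 0.84 [135.3, 177.4] [ 0.5891 -0.202   0.098 ] [-91.   77.1  44.8]
head_a 0.68 [325.6, 10.6] [ 0.6245 -0.3115  0.098 ] [ -0.4  77.1 116. ]
tab_a 0.9 [164.0, 258.4] [ 0.5447 -0.1863  0.077 ] [-90.3  98.1  -2.3]
tab_a 0.74 [329.2, 255.9] [ 0.5143 -0.2729  0.077 ] [ 1.4 98.1 -0.8]
tab_a 0.73 [14.8, 257.4] [ 0.5736 -0.1097  0.077 ] [-172.2   98.    -1.6]
tab_a 0.23 [324.8, 94.7] [ 0.5943 -0.2999  0.077 ] [-0.9 98.1 83.6]
```

View pics/wrist3.png

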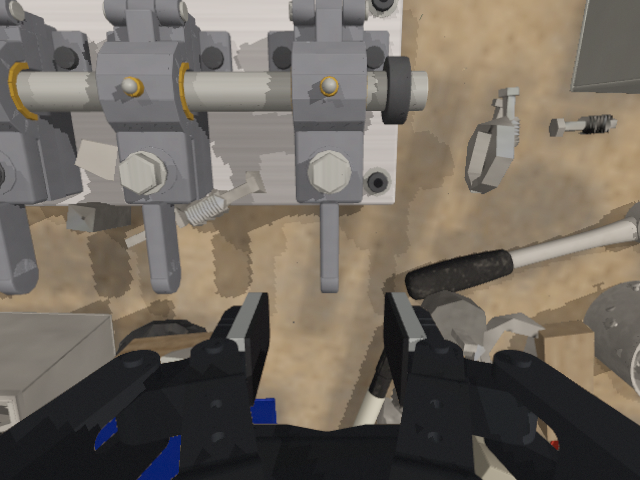

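The tab lies centred between the open fingers at (329,256), so I go straight down 94 mm and close.

step_arm --deltas '[{"x": 1, "y": 25, "z": -1, "wx": 0, "wy": 0, "wz": 0}, {"x": 0, "y": 25, "z": 0, "wx": 0, "wy": 0, "wz": 0}, {"x": 0, "y": 25, "z": 0, "wx": 0, "wy": 0, "wz": 0}, {"x": 0, "y": 19, "z": 0, "wx": 0, "wy": 0, "wz": 0}, {"x": 0, "y": 0, "z": 0, "wx": 0, "wy": 0, "wz": 0}, {"x": 0, "y": 0, "z": 0, "wx": 0, "wy": 0, "wz": 0}, {"x": 0, "y": 0, "z": 0, "wx": 0, "wy": 0, "wz": 0}]'

```text
time: 8.85
tcp_pos: [0.515, -0.2724, 0.0826]
orientation: [-0.405, 0.404, -0.579, 0.581]
contact_force: [-0.1, -0.0, 0.6]
opening: 0.0434
```

```bash
python3 look.py 4 wrist
```

```text
8.85 [ 0.51500745 -0.27235648  0.08258071] 0.043361932842140335 [-0.1 -0.   0.6] [[-0.346, 0.002, 0.938], [-0.938, -0.001, -0.346], [0.0, -1.0, 0.002]]
wrist grasp pt px [[326.64951239 339.10561684]]
head_a 0.89 [332.6, 208.5] [ 0.559  -0.2902  0.098 ] [  1.5 -15.3  47.4]
tab_a 0.88 [329.6, 338.8] [ 0.5135 -0.2729  0.077 ] [ 1.   5.6 -1.3]
tab_a 0.75 [57.2, 337.7] [ 0.5457 -0.187   0.077 ] [-90.7   5.6  -0.7]
tab_a 0.43 [627.3, 306.1] [ 0.4911 -0.3688  0.077 ] [98.7  5.6 10.9]
```

View pics/wrist4.png

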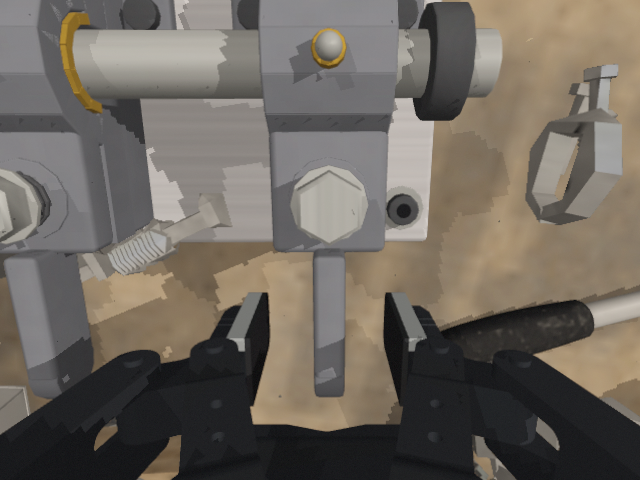

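The tab stands between the pads, with its grip centre at (330,339), right on the grasp point. Closing.

step_arm --deltas '[{"x": 1, "y": 2, "z": 0, "wx": 0, "wy": 0, "wz": 0}, {"x": 0, "y": 0, "z": 0, "wx": 0, "wy": 0, "wz": 0}, {"x": 0, "y": 0, "z": 0, "wx": 0, "wy": 0, "wz": 0}, {"x": 0, "y": 0, "z": 0, "wx": 0, "wy": 0, "wz": 0}, {"x": 0, "y": 0, "z": 0, "wx": 0, "wy": 0, "wz": 0}, {"x": 0, "y": 0, "z": 0, "wx": 0, "wy": 0, "wz": 0}]' --fingers 0

```text
time: 9.6
tcp_pos: [0.5135, -0.2727, 0.0795]
orientation: [0.405, -0.405, 0.58, -0.58]
contact_force: [-1.2, 1.7, 3.6]
opening: 0.0089
```

step_arm --deltas '[{"x": 0, "y": -5.5, "z": 0.7, "wx": 0, "wy": 0, "wz": 0}, {"x": 0, "y": -5.5, "z": 0.9, "wx": 0, "wy": 0, "wz": 0}, {"x": 0, "y": -5.4, "z": 1.2, "wx": 0, "wy": 0, "wz": 0}, {"x": 0, "y": -5.4, "z": 1.4, "wx": 0, "wy": 0, "wz": 0}, {"x": 0, "y": 0, "z": 0, "wx": 0, "wy": 0, "wz": 0}]'

```text
time: 10.1
tcp_pos: [0.5175, -0.2741, 0.1016]
orientation: [0.404, -0.405, 0.58, -0.58]
contact_force: [2.3, -0.5, -6.9]
opening: 0.0092
```

```bash
python3 look.py 5 wrist
```

```text
10.1 [ 0.51746388 -0.27413893  0.10156079] 0.009235092040765907 [ 2.3 -0.5 -6.9] [[-0.345, -0.0, 0.938], [-0.938, 0.0, -0.345], [-0.0, -1.0, -0.0]]
wrist grasp pt px [[326.59065898 339.11717103]]
head_a 0.94 [23.0, 208.2] [ 0.5904 -0.203   0.098 ] [-92.    3.6  43.9]
head_a 0.93 [325.9, 188.1] [ 0.5645 -0.2912  0.098 ] [-0.2  3.5 50.1]
tab_a 0.82 [326.4, 340.1] [ 0.506  -0.2698  0.077 ] [ -0.1  24.6 -12.2]
```

View pics/wrist5.png

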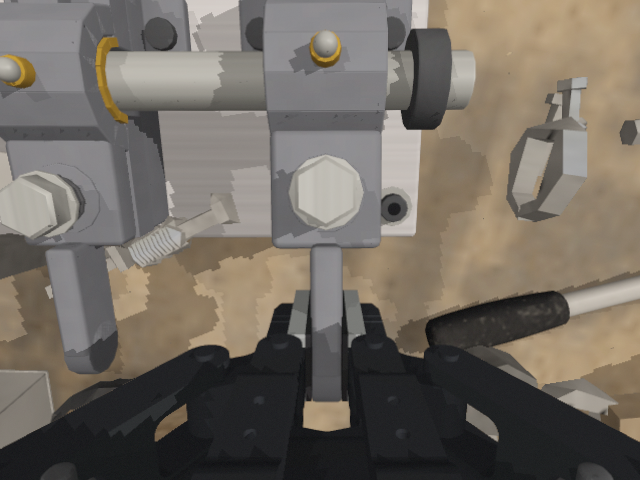

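The cap is rising with the gripper: the tab is pinched at (326,340) and the ear is tilted up. I carry on along the arc.

step_arm --deltas '[{"x": 0, "y": -5.3, "z": 1.6, "wx": 0, "wy": 0, "wz": 0}, {"x": 0, "y": -5.2, "z": 1.9, "wx": 0, "wy": 0, "wz": 0}, {"x": 0, "y": -5.1, "z": 2.1, "wx": 0, "wy": 0, "wz": 0}, {"x": 0, "y": -5.1, "z": 2.3, "wx": 0, "wy": 0, "wz": 0}, {"x": 0, "y": -4.9, "z": 2.5, "wx": 0, "wy": 0, "wz": 0}, {"x": 0, "y": -4.8, "z": 2.8, "wx": 0, "wy": 0, "wz": 0}, {"x": 0, "y": -4.7, "z": 3.0, "wx": 0, "wy": 0, "wz": 0}, {"x": 0, "y": -4.6, "z": 3.1, "wx": 0, "wy": 0, "wz": 0}]'

```text
time: 11.05
tcp_pos: [0.5354, -0.2807, 0.1409]
orientation: [0.404, -0.405, 0.58, -0.58]
contact_force: [2.7, 1.0, -9.0]
opening: 0.0091
```

```bash
python3 look.py 6 wrist
```

```text
11.05 [ 0.53535081 -0.28066571  0.14090312] 0.00913673465759362 [ 2.7  1.  -9. ] [[-0.345, -0.001, 0.938], [-0.938, 0.001, -0.345], [-0.0, -1.0, -0.001]]
wrist grasp pt px [[326.60350588 339.10575545]]
head_a 0.96 [327.8, 180.9] [ 0.5797 -0.2975  0.098 ] [ 0.5 42.8 47.4]
head_a 0.92 [98.9, 236.0] [ 0.5908 -0.2021  0.098 ] [-92.9  42.9  24.9]
head_a 0.41 [325.0, 42.9] [ 0.6266 -0.3136  0.098 ] [-0.6 42.8 97.1]
tab_a 0.84 [137.2, 320.8] [ 0.5454 -0.1857  0.077 ] [-92.6  63.9 -23.3]
tab_a 0.79 [325.6, 342.5] [ 0.5024 -0.268   0.077 ] [ -0.5  63.9 -35.2]
```

View pics/wrist6.png

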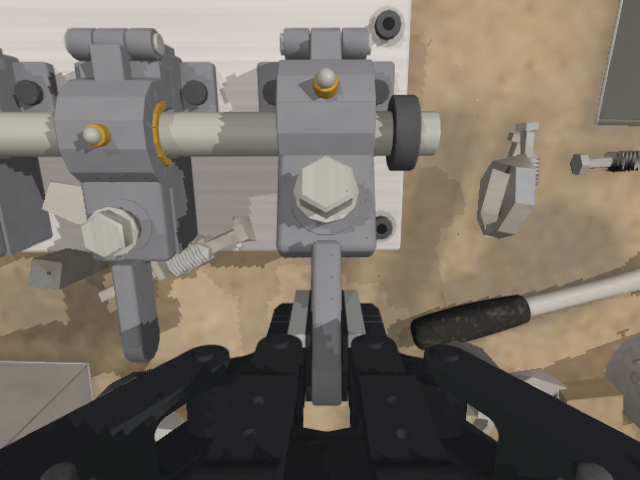

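step_arm --deltas '[{"x": 0, "y": -4.4, "z": 3.4, "wx": 0, "wy": 0, "wz": 0}, {"x": 0, "y": -4.3, "z": 3.5, "wx": 0, "wy": 0, "wz": 0}, {"x": 0, "y": -4.1, "z": 3.7, "wx": 0, "wy": 0, "wz": 0}, {"x": 0, "y": -4.0, "z": 3.9, "wx": 0, "wy": 0, "wz": 0}, {"x": 0, "y": -3.8, "z": 4.1, "wx": 0, "wy": 0, "wz": 0}, {"x": 0, "y": -3.6, "z": 4.2, "wx": 0, "wy": 0, "wz": 0}, {"x": 0, "y": -3.4, "z": 4.4, "wx": 0, "wy": 0, "wz": 0}, {"x": 0, "y": -3.2, "z": 4.5, "wx": 0, "wy": 0, "wz": 0}]'

```text
time: 12.0
tcp_pos: [0.5654, -0.2916, 0.1717]
orientation: [0.404, -0.405, 0.58, -0.58]
contact_force: [0.3, 2.3, -7.4]
opening: 0.0091
```

step_arm --deltas '[{"x": 0, "y": -3.0, "z": 4.6, "wx": 0, "wy": 0, "wz": 0}, {"x": 0, "y": -2.8, "z": 4.8, "wx": 0, "wy": 0, "wz": 0}, {"x": 0, "y": -2.6, "z": 4.9, "wx": 0, "wy": 0, "wz": 0}, {"x": 0, "y": -2.4, "z": 5.0, "wx": 0, "wy": 0, "wz": 0}, {"x": 0, "y": 0, "z": 0, "wx": 0, "wy": 0, "wz": 0}, {"x": 0, "y": 0, "z": 0, "wx": 0, "wy": 0, "wz": 0}]'

```text
time: 12.6
tcp_pos: [0.5843, -0.2985, 0.1828]
orientation: [-0.405, 0.404, -0.579, 0.58]
contact_force: [0.0, 3.9, -7.0]
opening: 0.0094
```

```bash
python3 look.py 7 wrist scene; python3 look.py 7 top; python3 -c "
import cv2;a=cv2.imread('pics/scene7.png')[180:320,200:400];cv2.imwrite('pics/s7c.png',cv2.resize(a,None,fx=4,fy=4,interpolation=cv2.INTER_CUBIC))"
```

```text
12.6 [ 0.5842854  -0.29853927  0.18282399] 0.009355971778502217 [ 0.   3.9 -7. ] [[-0.345, 0.002, 0.938], [-0.938, -0.0, -0.345], [-0.0, -1.0, 0.002]]
wrist grasp pt px [[326.70183632 339.15496382]]
head_a 0.96 [1.0, 309.7] [ 0.6196 -0.1251  0.098 ] [-175.    84.8  -26.9]
head_a 0.65 [324.9, 202.4] [ 0.6144 -0.3086  0.098 ] [-0.9 84.9 31.5]
head_a 0.62 [155.6, 310.8] [ 0.5904 -0.2022  0.098 ] [-92.5  84.8 -27.7]
tab_a 0.9 [43.4, 368.2] [ 0.5738 -0.1082  0.077 ] [-175.   105.7  -75.8]
tab_a 0.78 [324.7, 350.1] [ 0.5252 -0.2754  0.077 ] [ -1.2 105.7 -63.7]
tab_a 0.73 [179.6, 367.9] [ 0.5448 -0.1867  0.077 ] [-91.2 105.7 -75.9]
scene grasp pt px [[354.10011581 186.65041879]]
12.8 [ 0.58414565 -0.29846037  0.18270843] 0.009376069238025368 [ 1.2  3.4 -7.5] [[-0.345, 0.002, 0.938], [-0.938, -0.0, -0.345], [-0.0, -1.0, 0.002]]
top grasp pt px [[357.0624596  250.58980908]]
```

View pics/wrist7.png

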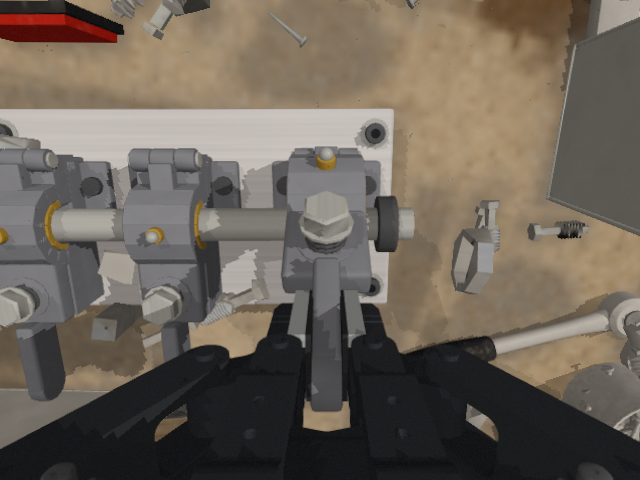

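View pics/s7c.png

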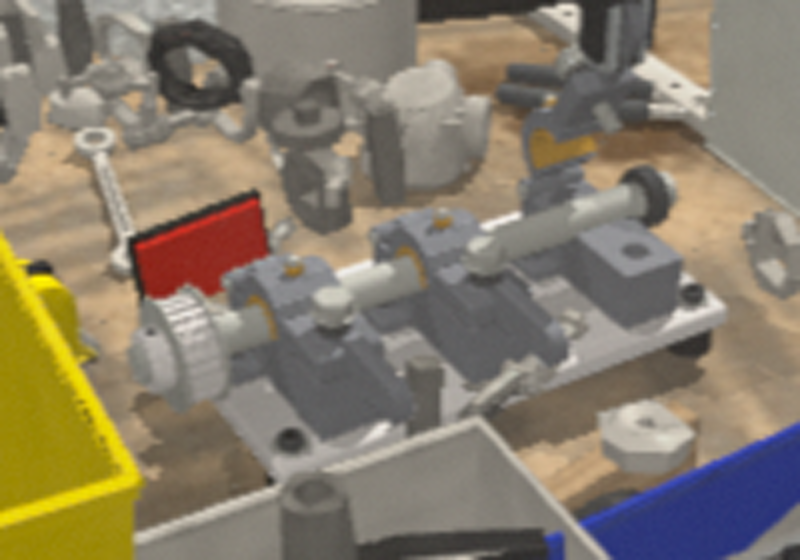

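View pics/top7.png

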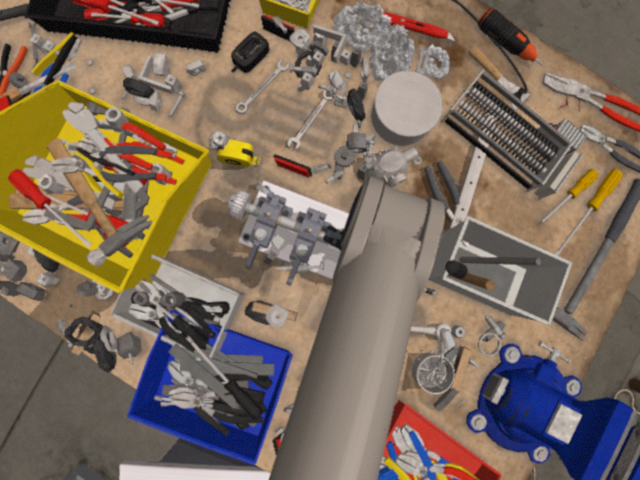

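Run:
```python
from h import *
s=env.get_state();print(s['time'],s['tcp_pos'],s['opening'],s['contact_force'])
print(env.job_done())
```

```text
12.85 [ 0.58415534 -0.29845516  0.18272661] 0.009136930421322178 [ 0.55949267  4.70319885 -7.58768756]
the job is handed in; nothing more can be done
None
```

I found the stripped bolt on the right-hand cap (the end away from the pulley). That cap is now open about 60° (about 1.04 rad), with the gripper still holding its tab. I handed the job in at 12.85 s.

- **Middle bolt:** sound. It pushed back with 13 N and did not sink.
- **Right bolt:** stripped. It sank about 4.6 mm at 2 to 3.5 N, so I stopped tapping there and did not test the left bolt.
- **Opening:** the 60° comes from the grasp point's height and its distance from the hinge, and the two agree. The last scene picture shows the shaft bare under the lifted cap.
- **Grip:** the fingers are about 9 mm apart on the 10 mm tab. The pose held steady over the last 0.2 s, with a wrist force of about 9 N.
- **Ratchet and tape measure:** I never touched either one. The last pictures show the tape measure where it was, and the parts of the ratchet not hidden by the arm look unmoved.

No check failed; early camera estimates of the bolt and tab positions differed by up to about 8 mm, and close-up wrist pictures settled them.

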